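Set the toe rest of a lasting jack

TASK

Set the toe rest of the lasting jack against the shoe last: swing the cam lever outwards, away from the slide, to its stop so that the cam turns to its low point and frees the slide, push the toe-rest slide forward until its leather pad touches the toe of the last, then swing the lever back all the way so that the cam locks the slide there. All of it is done by pushing with the fingertips or the outside of the fingers; nothing needs to be gripped. Do not force the slide along while the cam still clamps it, pick nothing up, and leave the things lying around the jack where they are.

Things in the scene. Friction and masses are not known exactly. Their poses are not given: they have to be found in the camera images.
- jack: Lasting jack bolted to the bench: grey cast base 410 x 60 x 16 mm, an ear with the cam on its left, a steel toe-rest slide along its near half, a wooden shoe last (sole up, toe towards the robot) on a post over its far half. Origin on the bench, mid-width, roughly below the toe of the last. x = forward along the slide, towards the last; y = left, the cam's side; z up. Turned up to 17 degrees either way.
- cam_lever (a joint): Cam lever angle, rad, 0 to 1.60, stop at each end. 0 to 0.3: cam's high lobe clamps the slide (locked; at 0 the handle points back to the robot, 15 deg left of the jack's -x). Grows as the handle swings outwards over the left side, clockwise from above; clamping ends at about 0.8. 1.60: cam low, slide free, handle 73 deg left of the jack's +x. Stays where left; takes 3 to 9 N at the knob.
- cam_pivot (a point): Point on the upright pivot axis of the cam, 45 mm above the bench, 45 mm left of the slide's centre line (jack's +y).
- lever_knob (a point): Point on the axis of the upright black knob at the end of the cam lever, 75 mm above the bench, 100 mm from the pivot axis. The knob is about 20 mm in diameter and stands 46 to 94 mm above the bench, on a round bar 10 mm thick, centre 50 mm high. At that height nothing is within 50 mm of the knob's path.
- toe_slide (a joint): Travel of the toe-rest slide, m, 0 to 0.072, growing forward (jack's +x). With the cam low it moves with about 4 N plus 25 N per m/s and stays where it is left; clamped, it hardly moves under 50 N (a millimetre or so). The pad meets the toe of the last at a value between about 0.035 and 0.065.
- push_face (a point): Point mid-width on the flat back (robot side, facing the jack's -x) of the toe rest's upright, 75 mm above the bench. The upright is a grey plate on the slide, 44 mm wide, 10 mm thick, 30 to 105 mm above the bench; in front of its top stands the pad plate, 50 mm wide, up to 114 mm high. From this face to the pad's front face: 26 mm.
- toe_pad (a point): Centre of the front face of the toe rest's brown leather pad (48 mm wide, 42 mm high, face towards the jack's +x), 92 mm above the bench.
- last_toe (a point): Foremost point of the toe of the wooden last, about 93 mm above the bench; the pad touches it when this point lies in the plane of the pad's face. Beyond it (jack's +x) the last rises to 147 mm above the bench and is up to 90 mm wide. The last is fixed on its post and does not move.
- polish_tin: Brass-coloured tin, 72 mm across, 32 mm high, right of the slide; loose, to be left alone. Origin: middle of its underside.
- heel_block: Stack of heel lifts, 60 x 58 x 32 mm, right of the slide's near end; loose, to be left alone. Origin: middle of its underside.
- pincers: Lasting pincers with wooden handles, 195 mm long, 18 mm high, right of the last; loose, to be left alone. Origin: on the bench between the handles, 45 mm from their ends.
- hammer: Cobbler's hammer, 250 mm long, 26 mm high, far to the right; loose, to be left alone. Origin: middle of its underside.
- brush: Glue brush, 190 mm long, 20 mm high, far to the left; loose, to be left alone. Origin: middle of its underside.
- tool_mug: White mug, 80 mm across, 95 mm high, far to the right; loose, to be left alone. Origin: middle of its underside.

How it is judged:
By the outcome, as a careful person would: the job done as asked, in the order asked, and still so for the second after the job is handed in, with the robot touching nothing.
It also fails if it takes over 62 s, if anything falls off the work surface, if the arm or the gripper's body presses on something with over 40 N, if the wrist force passes 120 N, or if a joint passes its speed limit or range.

ROBOT

A 6-joint arm with a two-finger parallel gripper is mounted at the origin on the work surface. World frame = base frame: x ahead of the robot, y to its left, z up, the work surface at z = 0. Lengths are in mm, angles in rad, forces in N, time in s.
With the tool pointing down it reaches from about 275 to 750 mm from the base axis. Payload 10.2 kg.
Tool frame: the origin (TCP) lies midway between the tips of the shut fingers; the grasp point (between the pads) lies 19 mm behind it (ctrl.tcp_to_grasp is the z of the grasp point in the tool frame, in mm); z points along the fingers, y is the direction in which the jaws open and shut (so a half turn about z gives the same grasp; the last joint's range is limited). The gripper opens to 85 mm and grips with 20 to 120 N. Pads are 22 mm wide; open, the fingers measure 114 mm over their backs; the gripper's body (76 mm by 85 mm) begins 54 mm behind the grasp point. The pads swing forward as they close: fully open they stand 13 mm farther back than shut.
Start: joints at [1.031, 0.313, 1.498, -0, 1.331, -0.223], TCP at [163.565, 498.876, 191.994] pointing down, gripper open.
Joint ranges: [-2.94, 2.94], [-0.97, 2.17], [0.19, 2.56], [-1.23, 4.37], [0.02, 3.11], [-2.88, 2.88]. Speed limits (rad/s): [2.39, 2.39, 3.01, 3.14, 3.14, 3.14].

INTERFACE

Orientations are given as a unit quaternion [w, x, y, z].
In Python, from rig import sensors, capture, order, ctrl gives the robot as it stands. The module is installed in compiled form; this text tells all that it offers.
- The arm moves only by the tool play_rows, never from a script. Its argument "deltas" is a list of rows, each a list of 7 numbers: the shift along the world's x, y, z in units of 40 mm (1.0 is 40 mm), then the turn, a rotation vector about the world's x, y, z in units of 6 degrees (1.0 is 6 degrees), then the opening, from -1 (shut) to 1 (fully open). A call has 1 to 8 rows; each row shifts and turns the commanded pose from where the row before left it; what a row does not reach is not made up. A row lasts 1/12 s, in which the tool goes at most 41.7 mm and 7.16 degrees, less where a joint would pass 70% of its speed; a pose out of reach is approached as far as the arm can. A call is refused whole if a number of a shift passes 1 or a number of a turn 1, either way. A call with a gripper value outside its range is refused whole. The fingers move at their own pace and stop on an object; "squeeze" is the grip in N (left out, the last holds). Time passes only in rows, so rows that do not move let the fingers close. It gives the time, the measured TCP pose, the force and the opening at its end, in the units of the state.
- sensors.sense(): the state, without advancing time (a new reading comes with each control period).
- capture(name): name is "scene" or "top"; returns a dict with "pixels" (400x640x3 uint8, red, green, blue), "z_map" (400x640 float32, mm along the optical axis (not along the pixel's ray), 0 where there is no reading), "fx", "fy", "cx", "cy" (pixels), "eye" and "rotation" of the camera in the world. Camera axes: x right, y down, z forward; pixel columns grow to the right and rows downward; lengths in mm; the calibration is good to about 2 mm. A picture is of the moment at which its call begins.
- order.finish_job(): hands the job in, once; it reports no verdict.
The state is a dict: "time_s": time; "joints": joint angles; "dq": joint speeds; "tau": joint torques, N m; "eef_pos": TCP position; "ee_rot": TCP orientation; "force": force on the tool from outside, world axes, zero at the start; "wrist_torque": the same for the moment, N m; "grip_width": opening from 0.0 (shut) to 1.0 (fully open).
Only numpy, scipy, OpenCV 4.12 (cv2) and the standard library are available. Lean on these libraries where they do the work, as an engineer would, in place of code of your own. Each camera call takes 0.05 s, during which the arm holds its last target. There are 200 camera calls.

## Working session

There is one attempt and no reset: what is moved stays moved. The work goes in short steps, Python scripts to look and compute and a tool call to move; the robot and the scene stay as the last step left them, time stands still between calls to the robot, and variables do not carry over. Pictures are saved under pics/ and viewed, about 8 in all and at most 12, crops included, and the job is handed in when it is done.

Besides the shell and the picture viewer there is one more tool, called after ">>>" in YAML: its name, and indented under it one key for each argument. play_rows: Moves the arm, as the interface text tells. Its arguments: {"type":"object","properties":{"deltas":{"type":"array","items":{"type":"array","items":{"type":"number"}}},"squeeze":{"type":"number"}},"required":["deltas"]}

```bash
mkdir -p pics; cat > h.py <<'E'
import numpy as np, cv2
from rig import sensors, capture, order, ctrl
def grab(n,f):
    c=capture(n); np.savez('pics/'+f+'.npz',**{k:np.asarray(v) for k,v in c.items()})
    cv2.imwrite('pics/'+f+'.png',cv2.cvtColor(c['pixels'],cv2.COLOR_RGB2BGR)); return c
def ray(c,u,v,z):
    d=np.asarray(c['rotation'])@np.array([(u-c['cx'])/c['fx'],(v-c['cy'])/c['fy'],1]); e=np.asarray(c['eye'])
    return e+d*(z-e[2])/d[2]
def cloud(c):
    Z=c['z_map']; v,u=np.mgrid[:Z.shape[0],:Z.shape[1]]
    P=np.stack([(u-c['cx'])/c['fx']*Z,(v-c['cy'])/c['fy']*Z,Z],-1)@np.asarray(c['rotation']).T+np.asarray(c['eye'])
    P[Z==0]=np.nan; return P
E
python3 - <<'E'
from h import *
for n in('scene','top'):
    c=grab(n,n+'0'); print(n,c['eye'],np.round(c['rotation'],3).tolist(),c['fx'])
print(sensors.sense())
E
```

```text
scene [1273.28108656   90.7556818  1257.70705734] [-0.183, 0.614, 0.739, -0.208] 451.7443153652476
top [ 427.27488648  -14.56598901 1401.41128827] [0.031, -0.702, 0.711, -0.037] 470.17048783270604
{'time_s': 0.1, 'joints': array([ 1.03057527e+00,  3.13375122e-01,  1.49832112e+00, -1.29863672e-05,
        1.33100300e+00, -2.23381124e-01]), 'dq': array([-0.00025555, -0.00267273, -0.00204513,  0.00107153,  0.00154194,
        0.00084931]), 'tau': array([ 3.15979414e-03, -4.12893963e+01, -2.60142267e+01, -1.47546830e-04,
        3.02021297e-03, -2.03579293e-05]), 'eef_pos': array([163.4408491 , 498.63811957, 191.517067  ]), 'ee_rot': array([-2.00299606e-04,  1.57756605e-01,  9.87477872e-01, -5.15801042e-04]), 'force': array([0.77899176, 0.63469232, 0.09521914]), 'wrist_torque': array([-0.03406721,  0.01513069, -0.01214308]), 'grip_width': 0.9992197036417988}
```

View pics/top0.png

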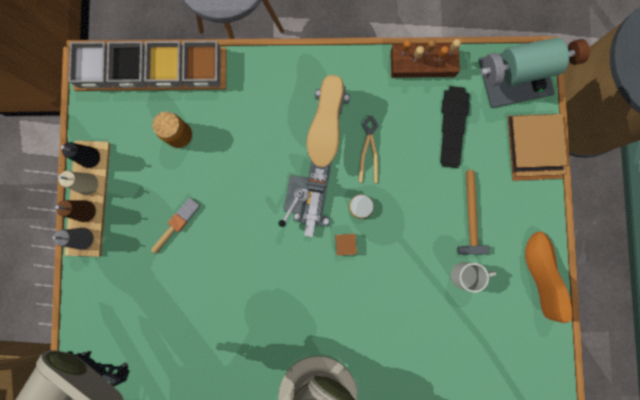

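View pics/scene0.png

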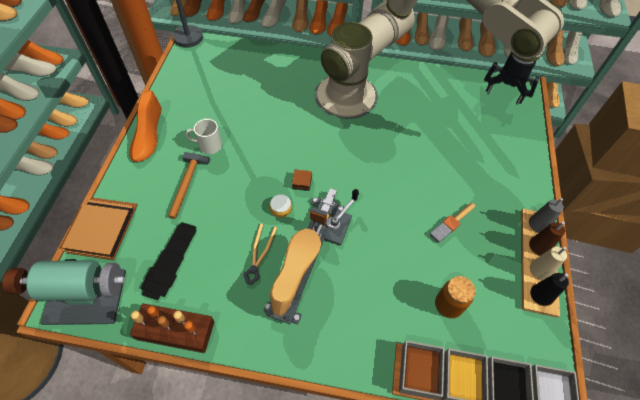

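The top view shows the jack at (318,160): last toe near (321,165), knob near (282,223). In the scene view the knob is at (355,194). Next I'll crop in for detail.

```bash
python3 - <<'E'
from h import *
a=cv2.imread('pics/top0.png')[150:240,265:345]; b=cv2.imread('pics/scene0.png')[175:255,290:370]
a=cv2.resize(a,(400,450),interpolation=cv2.INTER_CUBIC);b=cv2.resize(b,(400,400),interpolation=cv2.INTER_CUBIC)
o=np.zeros((450,800,3),np.uint8);o[:,:400]=a;o[:400,400:]=b;cv2.imwrite('pics/c1.png',o)
for n in('top0','scene0'):
    c=np.load(f'pics/{n}.npz');P=cloud(c);rgb=c['pixels'].astype(int);z=P[...,2]
    R=(P[...,0]>300)&(P[...,0]<800)&(abs(P[...,1])<150)
    dark=R&(rgb.max(-1)<45)&(z>35)
    v,u=np.nonzero(dark);print(n,'dark',[(i,j,*np.round(P[j,i]).astype(int)) for i,j in zip(u,v)][:25])
    hsv=cv2.cvtColor(c['pixels'],cv2.COLOR_RGB2HSV)
    w=R&(z>85)&(hsv[...,0]<25)&(hsv[...,1]>80)
    q=P[w]; print('wood',len(q), q[np.argsort(q[:,0])[:8]].round().tolist())
    m,ev=q[:,:2].mean(0),np.linalg.eigh(np.cov(q[:,:2].T))[1][:,1];print(m,np.degrees(np.arctan2(ev[1],ev[0])))
E
```

```text
Traceback (most recent call last):
  File "h.py", line 11, in cloud
    P=np.stack([(u-c['cx'])/c['fx']*Z,(v-c['cy'])/c['fy']*Z,Z],-1)@np.asarray(c['rotation']).T+np.asarray(c['eye'])
      ~~~~~~~~~~~~~~~~~~~~~~~~~~~~~~~~~~~~~~~~~~~~~~~~~~~~~~~~~~~~^~~~~~~~~~~~~~~~~~~~~~~~~~~~
ValueError: matmul: Input operand 1 has a mismatch in its core dimension 0, with gufunc signature (n?,k),(k,m?)->(n?,m?) (size 4 is different from 3)
```

View pics/c1.png

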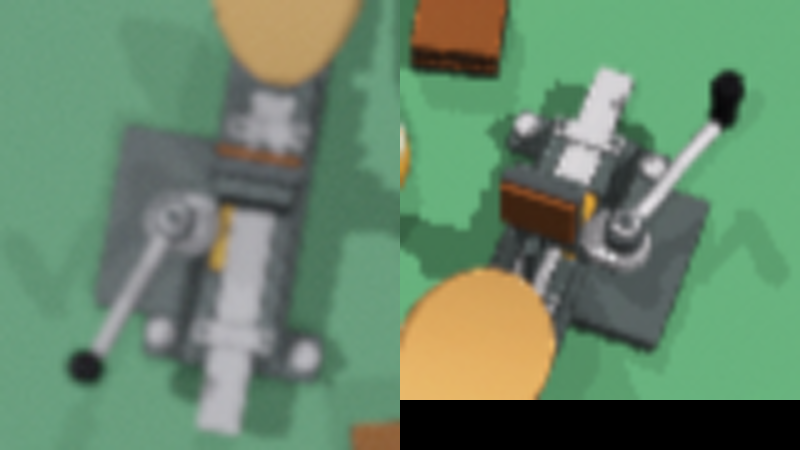

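The crop (top view on the left, x5 from pixel (265,150)) shows the knob at about (282,223), pivot cap (300,194), brown pad top edge (317,181), and last toe (322,167). The camera rotation is a quaternion, so I'll fix that.

```bash
cat >> h.py <<'E'
from scipy.spatial.transform import Rotation as Ro
def M(c):
    q=np.asarray(c['rotation'],float); return Ro.from_quat(q[[1,2,3,0]]).as_matrix()
def ray(c,u,v,z):
    d=M(c)@np.array([(u-c['cx'])/c['fx'],(v-c['cy'])/c['fy'],1]); e=np.asarray(c['eye'])
    return e+d*(z-e[2])/d[2]
def cloud(c):
    Z=c['z_map']; v,u=np.mgrid[:Z.shape[0],:Z.shape[1]]
    P=np.stack([(u-c['cx'])/c['fx']*Z,(v-c['cy'])/c['fy']*Z,Z],-1)@M(c).T+np.asarray(c['eye'])
    P[Z==0]=np.nan; return P
E
python3 - <<'E'
from h import *
for n in('top0','scene0'):
    c=np.load(f'pics/{n}.npz');P=cloud(c);rgb=c['pixels'].astype(int);z=P[...,2]
    R=(P[...,0]>300)&(P[...,0]<850)&(abs(P[...,1])<150)
    dark=R&(rgb.max(-1)<45)&(z>55)&(P[...,0]<500)
    q=P[dark];print(n,'dark',len(q),np.nanmedian(q,0),q.max(0) if len(q) else'')
    hsv=cv2.cvtColor(c['pixels'],cv2.COLOR_RGB2HSV)
    w=R&(z>75)&(hsv[...,0]<25)&(hsv[...,1]>80)
    q=P[w]; print('wood/pad',len(q), q[np.argsort(q[:,0])[:30:3]].round().tolist())
    q=P[w&(z>110)]
    m,ev=q[:,:2].mean(0),np.linalg.eigh(np.cov(q[:,:2].T))[1][:,1];print(m,np.degrees(np.arctan2(ev[1],ev[0])),q[:,0].min())
c=np.load('pics/top0.npz')
for nm,u,v,h in[('knob',282.2,223.4,94),('pivot',300,194.4,60),('padtop',317,181,113),('lasttoe',322,167.2,100),('slide near end',309,235,30),('slide far',316.5,192,30),('post/plate far corner R',325,165,16),('upright back',315.4,191,105)]: print(nm,ray(c,u,v,h).round())
c=np.load('pics/scene0.npz')
for nm,u,v,h in[('knob',290+(728-400)/5,175+85/5,90),('pivot',290+228/5,175+225/5,60),('padtopL',290+178/5,175+203/5,113),('padtopR',290+104/5,175+182/5,113)]: print(nm,ray(c,u,v,h).round())
E
```

```text
top0 dark 15 [494.43417862  93.29894856  92.37639976] [497.41975058  98.84815611  97.0658004 ]
wood/pad 1862 [[605.0, -19.0, 115.0], [606.0, -14.0, 112.0], [608.0, -17.0, 116.0], [608.0, -14.0, 113.0], [608.0, -0.0, 113.0], [609.0, -8.0, 110.0], [611.0, 14.0, 115.0], [611.0, -6.0, 111.0], [612.0, -0.0, 110.0], [614.0, 14.0, 114.0]]
[758.39348567 -30.51311996] 168.29711453050564 605.038424565767
scene0 dark 13 [496.34119885  94.13264877  91.21056459] [499.14991654 101.72966859  96.01991192]
wood/pad 1660 [[600.0, -28.0, 107.0], [603.0, 22.0, 80.0], [605.0, -6.0, 110.0], [606.0, 21.0, 108.0], [607.0, -18.0, 115.0], [607.0, -26.0, 101.0], [608.0, 22.0, 105.0], [608.0, -8.0, 114.0], [608.0, -26.0, 114.0], [609.0, -26.0, 91.0]]
[762.79778987 -28.65428183] 169.22554182046173 603.7294520013139
knob [493.  93.  94.]
pivot [578.  44.  60.]
padtop [608.  -6. 113.]
lasttoe [649. -20. 100.]
slide near end [462.  20.  30.]
slide far [587.  -3.  30.]
post/plate far corner R [670. -29.  16.]
upright back [582.  -1. 105.]
knob [497.  96.  90.]
pivot [590.  50.  60.]
padtopL [611.  21. 113.]
padtopR [605. -24. 113.]
```

>>> play_rows:
  deltas:
    - [0.49,-0.69,0,0,0,-0.08,-1]
    - [0.49,-0.69,0,0,0,-0.08,-1]
    - [0.49,-0.69,0,0,0,-0.08,-1]
    - [0.49,-0.69,0,0,0,-0.08,-1]
    - [0.49,-0.69,0,0,0,-0.08,-1]
    - [0.49,-0.69,0,0,0,-0.08,-1]
    - [0.49,-0.69,0,0,0,-0.08,-1]
    - [0.49,-0.69,0,0,0,-0.08,-1]

```text
time_s: 0.77
eef_pos: [320.8, 276.6, 191.9]
ee_rot: [-0.0, 0.191, 0.982, -0.0]
force: [0.6, 0.0, 0.3]
grip_width: -0.0
```

>>> play_rows:
  deltas:
    - [0.49,-0.69,0,0,0,-0.08,-1]
    - [0.49,-0.69,0,0,0,-0.08,-1]
    - [0.49,-0.69,0,0,0,-0.08,-1]
    - [0.49,-0.69,0,0,0,-0.08,-1]
    - [0.49,-0.69,0,0,0,-0.08,-1]
    - [0.49,-0.69,0,0,0,-0.08,-1]
    - [0.49,-0.69,0,0,0,-0.08,-1]
    - [0.49,-0.69,0,0,0,-0.08,-1]

```text
time_s: 1.43
eef_pos: [477.7, 55.7, 191.8]
ee_rot: [-0.0, 0.224, 0.975, -0.0]
force: [0.7, 0.3, -0.3]
grip_width: -0.001
```

>>> play_rows:
  deltas:
    - [0,0,0,0,0,0,-1]
    - [0,0,0,0,0,0,-1]

```text
time_s: 1.6
eef_pos: [477.4, 56.2, 191.4]
ee_rot: [-0.001, 0.225, 0.974, -0.0]
force: [-0.3, 0.4, -0.3]
grip_width: 0.004
```

>>> play_rows:
  deltas:
    - [0,0,-0.62,0,0,0,-1]
    - [0,0,-0.62,0,0,0,-1]
    - [0,0,-0.62,0,0,0,-1]
    - [0,0,-0.62,0,0,0,-1]
    - [0,0,-0.62,0,0,0,-1]
    - [0,0,0,0,0,0,-1]

```text
time_s: 2.1
eef_pos: [474.0, 58.5, 64.3]
ee_rot: [-0.004, 0.223, 0.975, -0.0]
force: [-0.3, 0.3, -1.1]
grip_width: -0.003
```

```bash
python3 - <<'E'
from h import *
c=grab('scene','s1');a=cv2.imread('pics/s1.png')[150:250,290:410]
cv2.imwrite('pics/c2.png',cv2.resize(a,(600,500),interpolation=cv2.INTER_CUBIC))
E
```

```text
(no output)
```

View pics/c2.png

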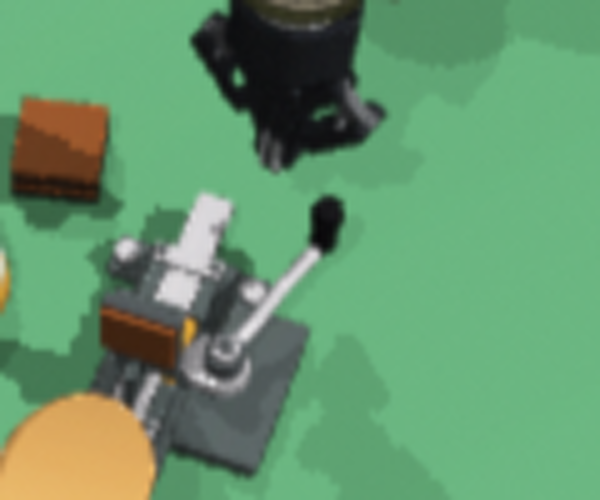

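The crop shows the shut fingertips at (275,160), about 40 mm from the knob (325,215), with knuckles bulging sideways at (370,115). I'll check the knuckle height.

```bash
python3 - <<'E'
from h import *
c=np.load('pics/s1.npz');P=cloud(c)
for u,v in[(275,158),(275,140),(300,140),(330,135),(350,130),(365,125),(375,115),(210,40),(230,85)]:
    print(u,v,P[150+v//5,290+u//5].round())
E
```

```text
275 158 [488.  59. 126.]
275 140 [487.  58. 141.]
300 140 [498.  73. 160.]
330 135 [503.  90. 177.]
350 130 [508. 101. 192.]
365 125 [507. 109. 198.]
375 115 [496. 114. 194.]
210 40 [458.  11. 191.]
230 85 [474.  27. 171.]
```

```bash
python3 - <<'E'
from h import *
print(sensors.sense()['eef_pos'],sensors.sense()['time_s'])
c=np.load('pics/s1.npz')
for p in[(477,57,64),(477,57,126),(495,94,90)]:
    q=M(c).T@(np.array(p)-c['eye']); u=c['fx']*q[0]/q[2]+c['cx'];v=c['fy']*q[1]/q[2]+c['cy'];print(p,(u-290)*5,(v-150)*5)
E
```

```text
[475.434936    58.23675745  66.78358505] 2.15
(477, 57, 64) 266.71254421045177 196.3746056827476
(477, 57, 126) 273.71639369728825 140.41962790542087
(495, 94, 90) 324.52925207485265 206.47460212843896
```

```bash
python3 - <<'E'
from h import *
b=np.load('pics/scene0.npz');ims=[]
for n in('scene','top'):
    c=grab(n,n+'2');P=cloud(c);g=np.linalg.norm(P[...,:2]-[477,57],axis=-1)<90
    k=g&(P[...,2]>60)&(P[...,1]<85)&(P[...,0]<530); q=P[k]; q=q[np.argsort(q[:,2])]; print(n,len(q),q[:12].round().tolist())
    v,u=np.nonzero(k);i=np.argmax(v);print(u[i],v[i])
a=cv2.imread('pics/scene2.png')[150:250,290:370];cv2.imwrite('pics/c3.png',cv2.resize(a,(640,800),interpolation=cv2.INTER_NEAREST)[:600])
E
```

```text
scene 2926 [[526.0, 79.0, 60.0], [485.0, 54.0, 110.0], [490.0, 58.0, 113.0], [489.0, 61.0, 113.0], [485.0, 50.0, 114.0], [474.0, 74.0, 116.0], [479.0, 46.0, 116.0], [488.0, 63.0, 117.0], [484.0, 50.0, 118.0], [484.0, 69.0, 118.0], [485.0, 63.0, 118.0], [481.0, 71.0, 119.0]]
348 204
top 2426 [[503.0, 14.0, 345.0], [505.0, 14.0, 352.0], [416.0, 6.0, 354.0], [462.0, -11.0, 357.0], [487.0, 16.0, 359.0], [482.0, -13.0, 359.0], [507.0, 13.0, 362.0], [432.0, 34.0, 363.0], [434.0, 51.0, 363.0], [489.0, 16.0, 364.0], [432.0, 32.0, 364.0], [434.0, 53.0, 364.0]]
280 268
```

View pics/c3.png

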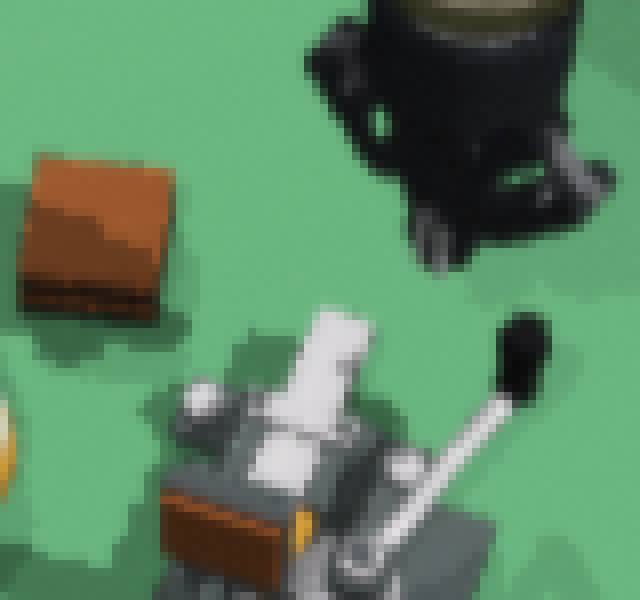

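```bash
python3 - <<'E'
from h import *
def pj(c,p):
    q=M(c).T@(np.array(p)-c['eye']); return (c['fx']*q[0]/q[2]+c['cx'],c['fy']*q[1]/q[2]+c['cy'],q[2])
c=np.load('pics/scene0.npz');P=cloud(c);print(pj(c,(163.5,499,192)))
k=(np.linalg.norm(P[...,:2]-[163,499],axis=-1)<80)&(P[...,2]>80);q=P[k];q=q[np.argsort(q[:,2])];print(len(q),q[:8].round().tolist());v,u=np.nonzero(k);i=np.argsort(-v)[:4];print(u[i],v[i])
c=np.load('pics/scene2.npz');print(pj(c,(477,57,66)),pj(c,(477,57,110)),'tip ray',ray(c,345,184,66),ray(c,345,184,110),ray(c,345,184,90))
a=cv2.imread('pics/scene0.png')[50:125,465:555];cv2.imwrite('pics/c4.png',cv2.resize(a,(720,600),interpolation=cv2.INTER_NEAREST))
E
```

```text
(np.float64(496.27617420396916), np.float64(109.03250071843398), np.float64(1451.9892081125686))
3800 [[185.0, 542.0, 245.0], [160.0, 455.0, 246.0], [179.0, 539.0, 247.0], [189.0, 538.0, 248.0], [150.0, 448.0, 249.0], [159.0, 454.0, 249.0], [172.0, 542.0, 250.0], [161.0, 450.0, 250.0]]
[517 516 520 519] [104 104 103 103]
(np.float64(343.38609071876806), np.float64(188.9267379059446), np.float64(1430.348382685468)) (np.float64(344.37168731675), np.float64(181.05263440884096), np.float64(1393.1083598921714)) tip ray [457.37833717  59.32049964  66.        ] [487.5029561   60.48114395 110.        ] [473.80994749  59.95357835  90.        ]
```

View pics/c4.png

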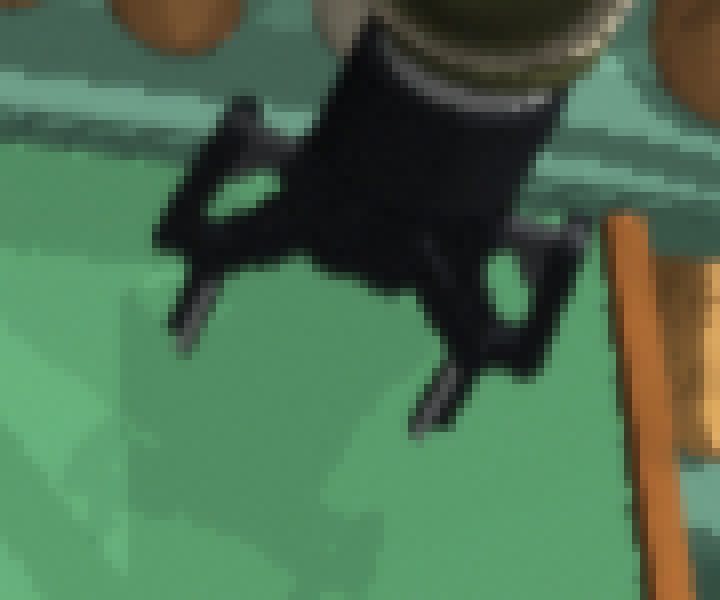

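The start crop shows open fingertips at about (488,94) and (517,104), roughly 40 mm above where the reported TCP puts them. The shut fingertips show the same offset, with seen z about 100 against a reported 66. I'll check by touch: a small advance towards the knob.

>>> play_rows:
  deltas:
    - [0.09,0.18,0,0,0,0,-1]
    - [0.09,0.18,0,0,0,0,-1]
    - [0.09,0.18,0,0,0,0,-1]
    - [0,0,0,0,0,0,-1]

```text
time_s: 2.58
eef_pos: [488.9, 80.3, 68.6]
ee_rot: [0.001, 0.223, 0.975, 0.0]
force: [0.6, 0.8, 0.6]
grip_width: 0.002
```

There was no contact although the reported TCP is only 14 mm from the knob axis, so the tips really are about 40 mm higher than reported. I'll back off and go lower by that much.

>>> play_rows:
  deltas:
    - [-0.12,-0.24,0,0,0,0,-1]
    - [-0.12,-0.24,0,0,0,0,-1]
    - [-0.06,-0.12,0,0,0,0,-1]
    - [0,0,-0.3,0,0,0,-1]
    - [0,0,-0.3,0,0,0,-1]
    - [0,0,-0.3,0,0,0,-1]
    - [0,0,0,0,0,0,-1]

```text
time_s: 3.17
eef_pos: [474.4, 54.1, 30.4]
ee_rot: [-0.002, 0.224, 0.975, -0.0]
force: [-0.6, 0.4, -0.3]
grip_width: 0.003
```

```bash
python3 - <<'E'
from h import *
c=grab('scene','s3');print(sensors.sense()['eef_pos'])
a=cv2.imread('pics/s3.png')[150:250,290:390];cv2.imwrite('pics/c5.png',cv2.resize(a,(600,600),interpolation=cv2.INTER_NEAREST))
E
```

```text
[475.07749554  54.21005665  31.46430663]
```

View pics/c5.png

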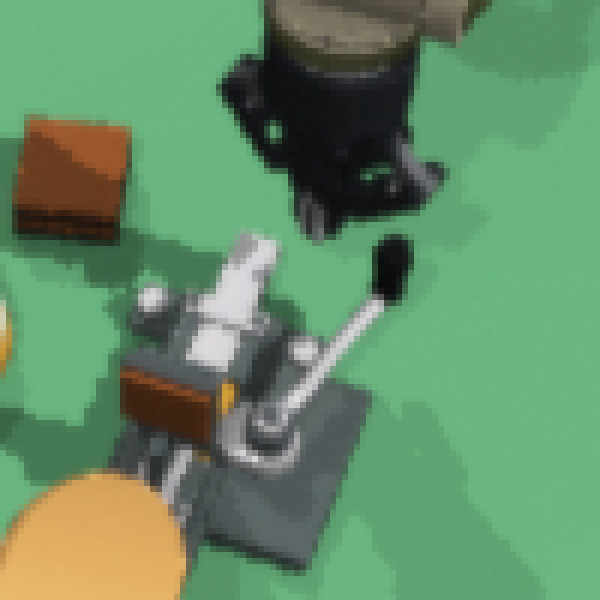

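The crop shows the tips at (318,238), so about 70 mm high, beside the knob at (392,265). Now I'll advance to contact.

>>> play_rows:
  deltas:
    - [0.09,0.18,0,0,0,0,-1]
    - [0.09,0.18,0,0,0,0,-1]
    - [0.09,0.18,0,0,0,0,-1]
    - [0.045,0.09,0,0,0,0,-1]

```text
time_s: 3.55
eef_pos: [489.1, 80.2, 32.7]
ee_rot: [0.0, 0.223, 0.975, -0.001]
force: [-3.0, -9.6, 3.2]
grip_width: -0.0
```

```bash
python3 - <<'E'
import numpy as np
a=np.radians(np.arange(161.4,68,-6));p=np.c_[584+102*np.cos(a),48+102*np.sin(a)]
print(p.round());print((np.diff(p,axis=0)/40).round(2).tolist())
E
```

```text
[[487.  81.]
 [491.  90.]
 [496. 100.]
 [502. 109.]
 [509. 117.]
 [517. 125.]
 [525. 131.]
 [534. 137.]
 [543. 142.]
 [553. 145.]
 [564. 148.]
 [574. 150.]
 [585. 150.]
 [596. 149.]
 [606. 148.]
 [617. 145.]]
[[0.1, 0.25], [0.12, 0.24], [0.15, 0.22], [0.17, 0.21], [0.19, 0.19], [0.21, 0.17], [0.23, 0.14], [0.24, 0.12], [0.25, 0.09], [0.26, 0.07], [0.26, 0.04], [0.27, 0.01], [0.27, -0.02], [0.26, -0.04], [0.26, -0.07]]
```

>>> play_rows:
  deltas:
    - [0.1,0.25,0,0,0,-1,-1]
    - [0.12,0.24,0,0,0,-1,-1]
    - [0.15,0.22,0,0,0,-1,-1]
    - [0.17,0.21,0,0,0,-1,-1]

```text
time_s: 3.88
eef_pos: [510.8, 116.9, 32.6]
ee_rot: [0.001, 0.423, 0.906, -0.001]
force: [-1.7, -6.4, 1.2]
grip_width: 0.0
```

>>> play_rows:
  deltas:
    - [0.19,0.19,0,0,0,-1,-1]
    - [0.21,0.17,0,0,0,-1,-1]
    - [0.23,0.14,0,0,0,-1,-1]
    - [0.24,0.12,0,0,0,-1,-1]

```text
time_s: 4.22
eef_pos: [545.1, 142.4, 32.3]
ee_rot: [-0.0, 0.602, 0.798, -0.001]
force: [-2.7, -3.6, 0.1]
grip_width: -0.0
```

>>> play_rows:
  deltas:
    - [0.25,0.09,0,0,0,-1,-1]
    - [0.26,0.07,0,0,0,-1,-1]
    - [0.26,0.04,0,0,0,-1,-1]
    - [0.27,0.01,0,0,0,-1,-1]

```text
time_s: 4.55
eef_pos: [586.3, 151.0, 32.1]
ee_rot: [-0.0, 0.755, 0.656, -0.001]
force: [-4.6, -2.2, 0.6]
grip_width: -0.002
```

>>> play_rows:
  deltas:
    - [0.27,-0.02,0,0,0,-1,-1]

```text
time_s: 4.63
eef_pos: [597.1, 150.2, 32.0]
ee_rot: [-0.0, 0.788, 0.615, -0.001]
force: [-3.4, -0.5, 0.2]
grip_width: -0.0
```

>>> play_rows:
  deltas:
    - [0.13,-0.02,0,0,0,-0.5,-1]
    - [0.13,-0.02,0,0,0,-0.5,-1]

```text
time_s: 4.8
eef_pos: [607.1, 148.6, 31.9]
ee_rot: [-0.001, 0.819, 0.574, -0.001]
force: [-18.0, 3.0, 3.6]
grip_width: 0.005
```

>>> play_rows:
  deltas:
    - [0.1,-0.03,0,0,0,-0.3,-1]

```text
time_s: 4.88
eef_pos: [607.6, 148.8, 31.5]
ee_rot: [-0.004, 0.828, 0.561, -0.004]
force: [-32.6, 8.8, 15.3]
grip_width: -0.0
```

>>> play_rows:
  deltas:
    - [0.1,-0.03,0,0,0,-0.3,-1]

```text
time_s: 4.97
eef_pos: [608.2, 149.1, 31.4]
ee_rot: [-0.007, 0.836, 0.549, -0.007]
force: [-50.2, 14.4, 25.4]
grip_width: -0.003
```

At the stop (resistance rising to 50 N with almost no motion). Back off and up, then look.

>>> play_rows:
  deltas:
    - [-0.4,0.15,0,0,0,0,-1]
    - [-0.5,0.2,0,0,0,0,-1]
    - [0,0,0.8,0,0,0,-1]
    - [0,0,0.8,0,0,-1,-1]
    - [0,0,0.8,0,0,-1,-1]
    - [0,0,0.1,0,0,-1,-1]
    - [0,0,0,0,0,-1,-1]
    - [0,0,0,0,0,-1,-1]

```text
time_s: 5.63
eef_pos: [580.2, 160.3, 133.3]
ee_rot: [0.0, 0.95, 0.312, 0.001]
force: [-0.5, 0.1, -0.4]
grip_width: 0.002
```

```bash
python3 - <<'E'
from h import *
print(sensors.sense()['eef_pos'],sensors.sense()['ee_rot'])
c=grab('scene','s4');P=cloud(c);rgb=c['pixels'].astype(int)
k=(rgb.max(-1)<45)&(abs(P[...,2]-85)<15)&(P[...,0]>480)&(P[...,0]<700)&(P[...,1]>60)&(P[...,1]<170)
print('knob',k.sum(),np.median(P[k],0))
t=grab('top','t4')
a=cv2.imread('pics/s4.png')[150:260,270:390];b=cv2.imread('pics/t4.png')[130:240,260:340]
cv2.imwrite('pics/c6.png',np.hstack([cv2.resize(a,(480,440),interpolation=cv2.INTER_CUBIC),cv2.resize(b,(320,440),interpolation=cv2.INTER_CUBIC)]))
E
```

```text
[580.19383656 160.28468536 133.30840703] [2.07618585e-04 9.50202052e-01 3.11632551e-01 1.08233930e-03]
knob 40 [634.67518147 134.72471894  90.21749453]
```

View pics/c6.png

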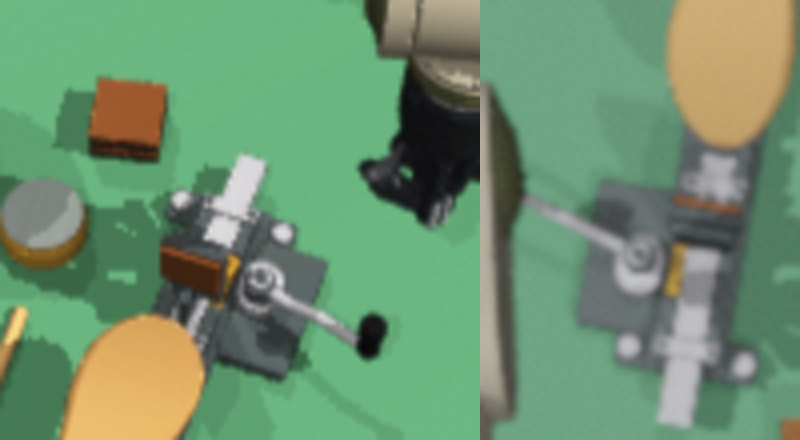

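The crop shows the lever swung out: knob at (370,335), measured (634,135), matching the open-stop prediction (631,136). The slide is unmoved. Now I'll go behind the toe rest with the fingers across.

>>> play_rows:
  deltas:
    - [-0.12,-0.47,0,0,0,-1,-1]
    - [-0.12,-0.47,0,0,0,-1,-1]
    - [-0.12,-0.47,0,0,0,-1,-1]
    - [-0.12,-0.47,0,0,0,-1,-1]
    - [-0.12,-0.47,0,0,0,-1,-1]
    - [-0.12,-0.47,0,0,0,-1,-1]
    - [-0.12,-0.47,0,0,0,-1,-1]
    - [-0.14,-0.44,0,0,0,-1,-1]

```text
time_s: 6.4
eef_pos: [540.6, 9.6, 132.2]
ee_rot: [0.0, 0.995, -0.1, 0.0]
force: [0.1, -0.0, -0.2]
grip_width: -0.002
```

>>> play_rows:
  deltas:
    - [0,0,-0.55,0,0,-0.1,-1]
    - [0,0,-0.55,0,0,0,-1]
    - [0,0,-0.55,0,0,0,-1]
    - [0,0,-0.55,0,0,0,-1]
    - [0,0,0,0,0,0,-1]

```text
time_s: 6.82
eef_pos: [538.5, 10.9, 40.5]
ee_rot: [-0.0, 0.995, -0.103, -0.003]
force: [-0.8, 0.2, -1.0]
grip_width: 0.004
```

>>> play_rows:
  deltas:
    - [0.2,-0.043,0,0,0,0,-1]
    - [0.2,-0.043,0,0,0,0,-1]
    - [0.2,-0.043,0,0,0,0,-1]
    - [0.2,-0.043,0,0,0,0,-1]

```text
time_s: 7.15
eef_pos: [573.7, 3.4, 45.5]
ee_rot: [0.0, 0.995, -0.103, 0.001]
force: [0.5, 0.2, 0.0]
grip_width: -0.0
```

>>> play_rows:
  deltas:
    - [0.15,-0.033,0,0,0,0,-1]
    - [0.15,-0.033,0,0,0,0,-1]

```text
time_s: 7.32
eef_pos: [584.7, 1.2, 45.1]
ee_rot: [-0.0, 0.995, -0.104, -0.0]
force: [-4.9, 3.4, 2.8]
grip_width: -0.002
```

>>> play_rows:
  deltas:
    - [0.13,-0.028,0,0,0,0,-1]
    - [0.13,-0.028,0,0,0,0,-1]
    - [0.13,-0.028,0,0,0,0,-1]
    - [0.13,-0.028,0,0,0,0,-1]

```text
time_s: 7.65
eef_pos: [605.2, -2.9, 44.8]
ee_rot: [-0.001, 0.995, -0.104, -0.001]
force: [-3.4, 4.3, 2.0]
grip_width: 0.003
```

>>> play_rows:
  deltas:
    - [0.1,-0.022,0,0,0,0,-1]
    - [0.1,-0.022,0,0,0,0,-1]

```text
time_s: 7.82
eef_pos: [613.3, -4.7, 44.8]
ee_rot: [-0.0, 0.995, -0.104, -0.001]
force: [-4.0, 3.6, 1.9]
grip_width: 0.002
```

>>> play_rows:
  deltas:
    - [0.07,-0.015,0,0,0,0,-1]
    - [0.07,-0.015,0,0,0,0,-1]

```text
time_s: 7.98
eef_pos: [616.3, -5.3, 44.7]
ee_rot: [-0.001, 0.995, -0.104, -0.004]
force: [-29.7, 6.8, 17.3]
grip_width: 0.005
```

>>> play_rows:
  deltas:
    - [0.05,-0.011,0,0,0,0,-1]
    - [0.05,-0.011,0,0,0,0,-1]

```text
time_s: 8.15
eef_pos: [616.2, -5.3, 44.7]
ee_rot: [-0.001, 0.995, -0.103, -0.009]
force: [-49.3, 8.6, 30.5]
grip_width: 0.001
```

>>> play_rows:
  deltas:
    - [0.05,-0.011,0,0,0,0,-1]
    - [0.05,-0.011,0,0,0,0,-1]

```text
time_s: 8.32
eef_pos: [616.0, -5.3, 44.7]
ee_rot: [-0.001, 0.995, -0.103, -0.015]
force: [-73.0, 10.8, 43.1]
grip_width: -0.002
```

Solid resistance at TCP x = 616, after about 36 mm of slide travel. I'll back off, rise and check.

>>> play_rows:
  deltas:
    - [-0.3,0.066,0,0,0,0,-1]
    - [-0.5,0.11,0,0,0,0,-1]
    - [-0.5,0.11,0,0,0,0,-1]
    - [-0.3,0.066,0.3,0,0,0,-1]
    - [0,0,0.8,0,0,1,-1]
    - [0,0,0.8,0,0,1,-1]
    - [0,0,0.8,0,0,1,-1]
    - [0,0,0.2,0,0,1,-1]

```text
time_s: 8.98
eef_pos: [565.2, 5.3, 166.3]
ee_rot: [0.001, 0.994, 0.108, 0.004]
force: [0.9, -0.3, 0.5]
grip_width: -0.007
```

>>> play_rows:
  deltas:
    - [-0.8,0.5,0,0,0,1,-1]
    - [-0.5,0.9,0,0,0,1,-1]
    - [-0.2,0.9,0,0,0,1,-1]
    - [0,0.9,0,0,0,1,-1]
    - [0.2,0.9,0,0,0,1,-1]

```text
time_s: 9.4
eef_pos: [510.1, 171.3, 161.6]
ee_rot: [0.0, 0.932, 0.361, 0.001]
force: [-0.1, -0.2, -0.4]
grip_width: 0.002
```

```bash
python3 - <<'E'
from h import *
print(sensors.sense()['eef_pos'],sensors.sense()['ee_rot'])
c=grab('scene','s5');t=grab('top','t5')
a=cv2.imread('pics/s5.png')[190:260,300:390];b=cv2.imread('pics/t5.png')[140:200,290:340]
cv2.imwrite('pics/c7.png',np.hstack([cv2.resize(a,(514,400),interpolation=cv2.INTER_CUBIC),cv2.resize(b,(280,400),interpolation=cv2.INTER_CUBIC)]))
E
```

```text
[510.11775666 171.3170706  161.58893691] [2.47465889e-04 9.32468478e-01 3.61250330e-01 8.21658174e-04]
```

View pics/c7.png

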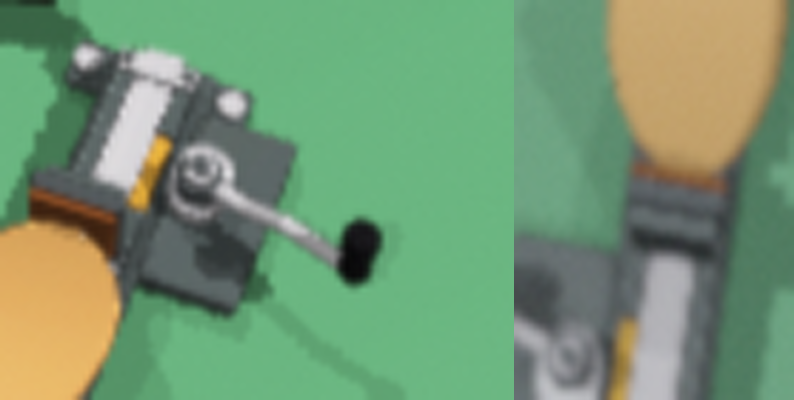

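The crop shows the pad touching the toe of the last, with the lever still out (knob (360,250)). Next is the far side of the knob.

>>> play_rows:
  deltas:
    - [0.8,-0.275,0,0,0,0.8,-1]
    - [0.8,-0.275,0,0,0,0.8,-1]
    - [0.8,-0.275,0,0,0,0.8,-1]
    - [0.8,-0.275,0,0,0,0.7,-1]
    - [0.8,-0.275,0,0,0,0,-1]
    - [0,0,0,0,0,0,-1]

```text
time_s: 10.0
eef_pos: [674.8, 111.1, 158.5]
ee_rot: [0.001, 0.864, 0.503, -0.0]
force: [0.0, -0.2, -0.8]
grip_width: 0.001
```

>>> play_rows:
  deltas:
    - [0,0,-0.65,0,0,0,-1]
    - [0,0,-0.65,0,0,0,-1]
    - [0,0,-0.65,0,0,0,-1]
    - [0,0,-0.65,0,0,0,-1]
    - [0,0,-0.65,0,0,0,-1]
    - [0,0,0,0,0,0,-1]

```text
time_s: 10.5
eef_pos: [668.1, 114.1, 25.1]
ee_rot: [-0.002, 0.863, 0.504, -0.004]
force: [-0.6, -1.3, -1.1]
grip_width: -0.002
```

```bash
python3 - <<'E'
import numpy as np
# TCP on circle, 22 mm ahead-of-knob clockwise side; knob from 61 to 153 -> TCP 48.6..140.6
a=np.radians(np.arange(48.6,147,6));p=np.c_[584.4+102*np.cos(a),47.6+102*np.sin(a)]
print(p.round().tolist());print((np.diff(p,axis=0)/40).round(2).tolist())
E
```

```text
[[652.0, 124.0], [643.0, 131.0], [634.0, 136.0], [625.0, 141.0], [615.0, 145.0], [605.0, 148.0], [594.0, 149.0], [583.0, 150.0], [573.0, 149.0], [562.0, 147.0], [552.0, 144.0], [542.0, 140.0], [532.0, 135.0], [524.0, 129.0], [515.0, 123.0], [508.0, 115.0], [501.0, 107.0]]
[[-0.21, 0.17], [-0.23, 0.14], [-0.24, 0.12], [-0.25, 0.09], [-0.26, 0.07], [-0.26, 0.04], [-0.27, 0.01], [-0.27, -0.02], [-0.26, -0.04], [-0.26, -0.07], [-0.25, -0.1], [-0.24, -0.12], [-0.22, -0.15], [-0.21, -0.17], [-0.19, -0.19], [-0.17, -0.21]]
```

>>> play_rows:
  deltas:
    - [-0.2,0.12,0.15,0,0,0,-1]
    - [-0.2,0.12,0,0,0,0,-1]

```text
time_s: 10.67
eef_pos: [656.0, 124.1, 39.4]
ee_rot: [0.001, 0.864, 0.504, 0.002]
force: [0.6, 0.5, 0.2]
grip_width: 0.004
```

>>> play_rows:
  deltas:
    - [-0.21,0.17,0,0,0,1,-1]
    - [-0.23,0.14,0,0,0,1,-1]
    - [-0.24,0.12,0,0,0,1,-1]

```text
time_s: 10.92
eef_pos: [629.3, 142.0, 40.0]
ee_rot: [0.002, 0.772, 0.635, 0.003]
force: [4.4, 1.5, -0.7]
grip_width: 0.003
```

>>> play_rows:
  deltas:
    - [-0.25,0.09,-0.05,0,0,1,-1]
    - [-0.26,0.06,-0.05,0,0,1,-1]
    - [-0.26,0.03,-0.05,0,0,1,-1]
    - [-0.27,0.0,0,0,0,1,-1]

```text
time_s: 11.25
eef_pos: [587.9, 149.6, 34.2]
ee_rot: [0.003, 0.623, 0.782, 0.003]
force: [3.6, 5.0, 1.8]
grip_width: -0.002
```

>>> play_rows:
  deltas:
    - [-0.27,-0.02,0,0,0,1,-1]
    - [-0.26,-0.04,0,0,0,1,-1]
    - [-0.26,-0.07,0,0,0,1,-1]
    - [-0.25,-0.1,0,0,0,1,-1]

```text
time_s: 11.58
eef_pos: [546.2, 141.3, 34.1]
ee_rot: [0.003, 0.447, 0.894, 0.003]
force: [3.6, 11.6, 2.7]
grip_width: -0.002
```

>>> play_rows:
  deltas:
    - [-0.24,-0.12,0,0,0,1,-1]
    - [-0.22,-0.15,0,0,0,1,-1]
    - [-0.21,-0.17,0,0,0,1,-1]

```text
time_s: 11.83
eef_pos: [518.9, 124.4, 33.9]
ee_rot: [0.003, 0.302, 0.953, 0.003]
force: [-0.2, 16.1, 5.1]
grip_width: -0.003
```

>>> play_rows:
  deltas:
    - [-0.12,-0.13,0,0,0,0.6,-1]

```text
time_s: 11.92
eef_pos: [513.5, 119.0, 33.8]
ee_rot: [0.002, 0.272, 0.962, 0.003]
force: [-2.1, 15.0, 4.4]
grip_width: 0.004
```

>>> play_rows:
  deltas:
    - [-0.08,-0.1,0,0,0,0.4,-1]

```text
time_s: 12.0
eef_pos: [510.3, 114.7, 33.7]
ee_rot: [0.002, 0.252, 0.968, 0.002]
force: [-2.0, 13.3, 4.2]
grip_width: -0.004
```

>>> play_rows:
  deltas:
    - [-0.07,-0.1,0,0,0,0.4,-1]

```text
time_s: 12.08
eef_pos: [507.5, 110.7, 33.5]
ee_rot: [0.002, 0.233, 0.973, 0.002]
force: [-2.6, 13.5, 5.3]
grip_width: -0.001
```

>>> play_rows:
  deltas:
    - [-0.06,-0.1,0,0,0,0.3,-1]

```text
time_s: 12.17
eef_pos: [505.5, 107.1, 33.6]
ee_rot: [0.002, 0.218, 0.976, 0.003]
force: [4.8, 34.8, 5.1]
grip_width: -0.002
```

>>> play_rows:
  deltas:
    - [-0.05,-0.09,0,0,0,0.3,-1]

```text
time_s: 12.25
eef_pos: [505.1, 106.7, 34.0]
ee_rot: [0.004, 0.204, 0.979, 0.006]
force: [12.5, 55.7, -2.1]
grip_width: -0.002
```

Stop reached. Retreat outwards and up, and check.

>>> play_rows:
  deltas:
    - [0.2,0.4,0,0,0,0,-1]
    - [0.2,0.5,0,0,0,0,-1]
    - [0,0.3,0.8,0,0,0,-1]
    - [-0.2,0.5,0.8,0,0,0,-1]
    - [-0.4,0.9,0.8,0,0,0,-1]
    - [-0.4,0.9,0,0,0,0,-1]
    - [-0.4,0.9,0,0,0,0,-1]
    - [0,0,0,0,0,0,-1]

```text
time_s: 12.92
eef_pos: [463.1, 275.7, 124.0]
ee_rot: [0.002, 0.2, 0.98, 0.002]
force: [0.3, 0.1, -0.1]
grip_width: -0.001
```

```bash
python3 - <<'E'
from h import *
s=sensors.sense();print(s['time_s'],s['eef_pos'],s['force'])
c=grab('scene','s6');P=cloud(c);rgb=c['pixels'].astype(int)
k=(rgb.max(-1)<45)&(abs(P[...,2]-85)<15)&(P[...,0]>440)&(P[...,0]<700)&(P[...,1]>60)&(P[...,1]<170)
print('knob',k.sum(),np.median(P[k],0))
t=grab('top','t6')
a=cv2.imread('pics/s6.png')[170:260,260:380];b=cv2.imread('pics/t6.png')[140:230,270:350]
cv2.imwrite('pics/c8.png',np.hstack([cv2.resize(a,(440,330),interpolation=cv2.INTER_CUBIC),cv2.resize(b,(293,330),interpolation=cv2.INTER_CUBIC)]))
o=np.load('pics/t5.npz')['pixels'].astype(int);d=np.abs(o-t['pixels'].astype(int)).max(-1)[168:192,312:330]
print('pad region change t5->t6',d.max(),d.mean())
E
```

```text
12.9167 [463.10839231 275.74613502 123.99231454] [ 0.32132182  0.09434253 -0.06611498]
knob 38 [499.51056096  90.0697635   89.82053074]
pad region change t5->t6 9 1.9166666666666667
```

View pics/c8.png

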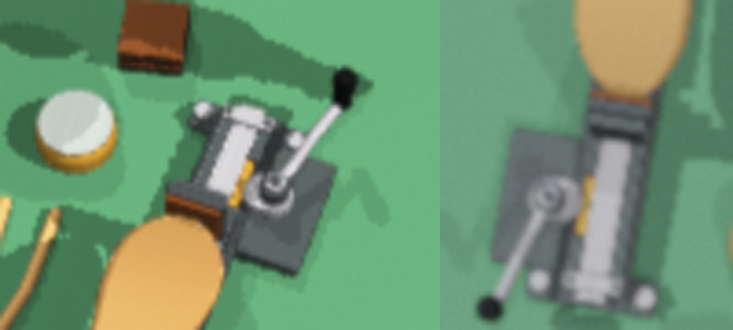

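The crop shows the lever back at its locked position: knob (345,85), measured (500,90). The pad is still on the toe, with no change in that region since before locking. Handing in.

```bash
python3 -c "
from h import *
print(order.finish_job())"
```

```text
the job is handed in; nothing more can be done
None
```

The toe rest is set against the last and locked, and the job is handed in after about 13 s of robot time.

- **Lever out:** I pushed the knob outwards to its stop with the shut fingers. Resistance rose to about 50 N there. The camera put the knob at (635, 135) mm, against a predicted (631, 136).
- **Slide forward:** I pushed the toe rest about 36 mm until it met firm resistance and the pictures showed the pad on the toe. I pressed too long at this point: the force along the push reached 73 N, about 85 N in total, which is under the 120 N wrist limit.
- **Lever back:** I pushed the knob back until it met its stop, at about 57 N. The knob measured (500, 90) mm, within about 5 mm of its starting place. The pad area looked the same before and after locking.
- **Clear of the jack:** the robot was touching nothing when I handed in, with force near zero. The tin and heel block looked unmoved in the last picture. I did not check the other loose things again, but the arm worked well away from them.

**Disagreement found:** the fingertips looked about 40 mm higher in the camera images than the reported tool position. A first push at the reported height passed over the knob without contact, which confirmed it. I corrected all later heights by that amount.

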